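# Open the strongbox by its combination dial

## Robot

A 6-joint arm with a two-finger parallel gripper is mounted at the origin on a cart in front of the work surface, level with it; the furniture and walls round the work are solid. World frame = base frame: x ahead of the robot, y to its left, z up, the work surface at z = 0. Lengths are in mm, angles in rad, forces in N, time in s.
With the tool pointing down it reaches from about 350 to 975 mm from the base axis. Payload 7.1 kg.
Tool frame: the origin (TCP) lies at the very end of the fingers, on their centre line; the grasp point (between the pads) lies ctrl.hold_point_z behind it (ctrl.hold_point_z is the distance from the TCP to the grasp point, in mm); z points along the fingers, y is the line along which they close (so a half turn about z gives the same grasp; the last joint's range is limited). The gripper opens to 88 mm and grips with 3 to 60 N. Pads are 20 mm wide; open, the fingers measure 115 mm over their backs; the gripper's body (75 mm by 178 mm) begins 61 mm behind the grasp point.
Start: joints at [1.238, 0.423, 1.63, -0, 1.089, -0.019], TCP at [192.89, 594.473, 222.675] pointing down, gripper open.
Joint ranges: [-3, 3], [-0.9, 2.11], [0.09, 2.58], [-1.31, 4.45], [0.11, 2.69], [-2.54, 2.54]. Speed limits (rad/s): [2.39, 2.39, 3.01, 3.14, 3.14, 3.14].

## Interface

Orientations are given as a rotation vector (axis times angle).
In Python, from workcell import ctrl gives the robot as it stands. The module is installed in compiled form; this text tells all that it offers.
- The arm moves only by the shell command python3 -m creep 'ROWS'. ROWS is JSON, a list of rows, each an object with "translation": the shift along the tool's x, y, z in mm, a list of three; "angular": the turn, a rotation vector about the tool's x, y, z in rad, a list of three; "jaw": the opening, from 0 (shut) to 1 (fully open). A call has exactly 8 rows; each row is the pose to reach, as a shift and turn from the pose commanded when the call began, along the tool's axes at that moment; what a row does not reach only later rows make up. A row lasts 1/8 s, in which the tool goes at most 62.5 mm and 10.7 degrees, less where a joint would pass 70% of its speed; a pose out of reach is approached as far as the arm can. A call with a gripper value outside its range is refused whole. The fingers move at their own pace and stop on an object; the grip force is fixed at half the most. Time passes only in rows, so rows that repeat a pose let the fingers close, or fill a call up. It gives the time, the measured TCP pose, the force, the opening and the grip force at its end, in the units of the state.
- ctrl.get_obs(): the state, without advancing time (a new reading comes with each control period).
- ctrl.get_image(name): name is "side" or "top"; returns the picture (400x640x3 uint8, red, green, blue); there is no depth.
- ctrl.camera_info(name): a dict with "camera_matrix" (3x3 intrinsics, pixels), "world_from_camera" (4x4, takes a point from camera to world coordinates). Camera axes: x right, y up, looking along -z (the intrinsics and any distortion apply to the point x, -y, -z); pixel columns grow to the right and rows downward; lengths in mm; the calibration is good to about 2 mm. A picture is of the moment at which its call begins. camera_info takes no time and is no camera call.
- ctrl.close_job(): hands the job in; it is judged then, once.
Trained networks look in the newest picture that a camera, given by its name, has taken for a name from the list of things; names that differ only in an ending like _2 or _b are one class to them, and where a whole thing is asked for, a point or a joint stands for the part that bears it (a point fixed in the world has none). Each returns a list of dicts, best first, with "score" (0 to 1); they miss things now and then, are a little off and sometimes report something else, mostly with a low value. They report only what shows in the picture. A call takes as long as a camera call.
- ctrl.look_for(camera, label): "rect" ([left, top, right, bottom] in pixels, round what is visible of it).
The state is a dict: "t": time; "qpos": joint angles; "qvel": joint speeds; "joint_torque": joint torques, N m; "ee_pos": TCP position; "orientation": TCP orientation; "ft_force": force on the tool from outside, world axes, zero at the start; "moment": the same for the moment, N m; "width": finger opening in mm; "grasp_force": force on a finger pad.
Only numpy, scipy, OpenCV 4.12 (cv2) and the standard library are available. Lean on these libraries where they do the work, as an engineer would, in place of code of your own. Each camera call takes 0.05 s, during which the arm holds its last target. There are 200 camera calls.

## Task

Open the small grey strongbox: by its spinner grip, turn the dial clockwise at least two full turns and stop with the spinner at four o'clock, turn back counter-clockwise one full turn, past four o'clock, and on to one o'clock, then turn slowly clockwise until the bolt drops in and the dial comes to a stop, without forcing it. Then slide the bolt grip all the way towards the dial so that the sprung lid swings up, let go, and leave the things standing round the box where they are.

Things in the scene. Friction and masses are not known exactly. Their poses are not given: they have to be found in the camera images.
- lockbox: Grey sheet-steel strongbox, 235 (x) x 240 (y) x 85 mm high, fixed to the bench. Origin: centre of its underside; its x points from the robot's side towards the hinges, y to the left, z up. The front 110 mm of its top is a fixed deck, 85 mm high, with the dial at the left and the bolt grip at the right; behind it lies the lid, flush with the deck.
- dial_plate: Fixed steel plate under the dial, 98 mm across, 4 mm thick, with 60 black ticks like a clock face. Origin: on the dial's axis at the deck's top (x -62.5, y 58 mm in the box's frame); axes as the box's. Twelve o'clock is +x (pip, towards the lid), three o'clock -y, six o'clock -x, nine o'clock +y. Beneath it, hidden, turn two wheels and the dial's cam, each with one gate for the bolt's fence.
- dial_hub (a point): On the dial's axis, top of its hub, 19 mm above the deck. Dial: dark knurled disc, 81 mm across, its face 15 mm above the deck; clockwise is as seen from above. Up to 665 degrees of turning one way pick up both wheels in turn (332 degrees each). Effort at the spinner: about 2 N alone, 4 N with one wheel, 6 N with both. Meet the four and one o'clock stops to within 6 degrees.
- twelve_pip (a point): Small black pip on the deck, 53 mm from the dial's axis, marking twelve o'clock. On the last clockwise turn the cam catches 90 to 180 degrees past one o'clock; where exactly differs from start to start and must be felt. Go slowly there, so as not to run hard into the stop. If the catch is missed, dial anew from the beginning.
- spinner_top (a point): Centre of the top face of the dial's black spinner: a round upright grip, 14 mm across, 32 mm tall, top 48.5 mm above the deck, 26 mm off the dial's axis. It turns freely on its own pin, so it can be held fast while the dial is cranked round. The dial reads where the spinner stands as seen from the axis; a short white line runs from it to the rim.
- bolt: Sliding bolt. Origin: under its grip, level with the deck's top; axes parallel to the box's. Slides 14 mm along the box's +y, towards the dial, from locked (x -75, y -62 mm in the box's frame) to fully drawn (y -48). A light spring presses its fence on the wheels; with the gates in line it drops in by itself by 6 to 9 mm and holds the dial within 5 degrees.
- bolt_grip (a point): Centre of the top face of the bolt's dark steel thumb bar: 30 mm along the box's x, 11 mm along y, from 5 to 31 mm above the deck, in a slot to the right of the dial. Once the bolt has dropped in, pushing it home takes 1 to 5 N; the lid is freed at about 11 mm. More than 20 N between fence and wheels (about 18 N at the spinner, or pushing the locked bolt) is forcing the lock.
- lid (a joint): Lid of the box, 124 x 240 mm, hinged at the back edge with springs that raise it when the bolt lets it go, in about 2.5 seconds; angle in rad: 0 shut, 1.2 fully open. Its front edge lies 70 mm behind the bolt grip.
- tape_roll: Roll of black insulating tape, 58 mm across, 19 mm high, to the right of the box. Origin: centre of its underside. Leave it alone.
- screw_jar: Small glass jar of screws, 44 mm across, 52 mm high, to the right of the box. Origin: centre of its underside. Leave it alone.
- solder_reel: Black reel of solder wire, 78 mm across, 26 mm high, to the left of the box. Origin: centre of its underside. Leave it alone.
- flux_tin: Small yellowish round tin, 57 mm across, 21 mm high, to the left of the box. Origin: centre of its underside. Leave it alone.

How it is judged:
By the outcome, as a careful person would: the job done as asked, in the order asked, and still so for the second after the job is handed in, with the robot touching nothing.
It also fails if it takes over 72 s, if anything falls off the work surface, if the arm or the gripper's body presses on something with over 40 N, if the wrist force passes 120 N, or if a joint passes its speed limit or range.

## Working session

There is one attempt and no reset: what is moved stays moved. The work goes in short steps, Python scripts to look and compute and a shell command to move; the robot and the scene stay as the last step left them, time stands still between calls to the robot, and variables do not carry over. Pictures are saved under pics/ and viewed, at most 11 in all, crops included, and the job is handed in when it is done.

```bash
mkdir -p pics; ls
python3 - <<'E'
from workcell import ctrl
import cv2,numpy as np
o=ctrl.get_obs();print({k:np.round(v,3).tolist() for k,v in o.items()},ctrl.hold_point_z)
ims=[]
for c in("top","side"):
    im=ctrl.get_image(c);cv2.imwrite(f"pics/{c}0.png",im[:,:,::-1])
    i=ctrl.camera_info(c);print(c,np.round(i["camera_matrix"],2).tolist(),np.round(i["world_from_camera"],4).tolist(),[k for k in i])
    for n in("lockbox","dial_plate","dial_hub","twelve_pip","spinner_top","bolt_grip","lid"):
        print(n,[(np.round(d["rect"],1).tolist(),round(d["score"],2)) for d in ctrl.look_for(c,n)[:2]])
E
```

```text
pics
{'t': 0.0, 'qpos': [1.238, 0.424, 1.631, -0.0, 1.089, -0.019], 'qvel': [-0.001, -0.002, -0.0, -0.001, 0.0, -0.0], 'joint_torque': [-0.001, -54.464, -27.366, 0.064, 0.023, -0.0], 'ee_pos': [192.71, 593.951, 221.895], 'orientation': [-0.491, -3.103, 0.002], 'ft_force': [-0.649, -0.077, 0.642], 'moment': [-0.011, 0.021, -0.034], 'grasp_force': 0.0, 'width': 87.815} 18.700000000000003
top [[464.28, 0.0, 326.91], [0.0, 464.28, 207.55], [0.0, 0.0, 1.0]] [[0.0179, 0.9995, -0.0275, 564.1985], [-0.9998, 0.0178, -0.0045, 325.022], [-0.004, 0.0276, 0.9996, 1180.9892], [0.0, 0.0, 0.0, 1.0]] ['camera_matrix', 'world_from_camera']
lockbox [([293.4, 170.2, 426.0, 300.5], 0.74)]
dial_plate [([326.6, 249.8, 367.3, 288.4], 0.8)]
dial_hub [([326.5, 251.4, 366.7, 292.9], 0.93)]
twelve_pip [([325.5, 247.4, 364.7, 289.7], 0.61)]
spinner_top [([328.8, 250.7, 366.3, 287.7], 0.52)]
bolt_grip [([327.8, 251.6, 367.3, 290.7], 0.63), ([391.7, 246.1, 399.8, 260.4], 0.47)]
lid [([348.6, 279.5, 358.4, 281.3], 0.72), ([296.0, 170.8, 402.5, 254.8], 0.64)]
side [[500.72, 0.0, 318.19], [0.0, 500.72, 197.8], [0.0, 0.0, 1.0]] [[-0.974, 0.109, -0.1984, 408.2586], [-0.2264, -0.4627, 0.8571, 1234.5935], [0.0016, 0.8798, 0.4754, 603.7495], [0.0, 0.0, 0.0, 1.0]] ['camera_matrix', 'world_from_camera']
lockbox []
dial_plate [([376.2, 174.9, 419.7, 212.3], 0.72)]
dial_hub [([375.0, 178.2, 425.0, 211.1], 0.62)]
twelve_pip [([378.6, 179.3, 424.0, 215.8], 0.94)]
spinner_top [([408.5, 177.6, 414.6, 193.2], 0.44)]
bolt_grip [([377.8, 162.0, 394.3, 181.2], 0.57)]
lid [([300.8, 168.6, 384.1, 228.2], 0.6)]
```

View pics/top0.png

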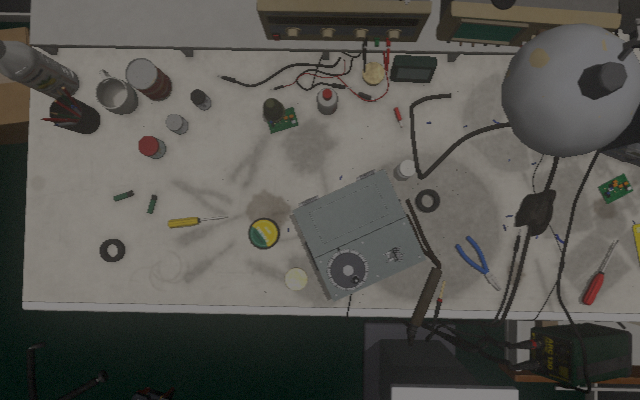

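View pics/side0.png

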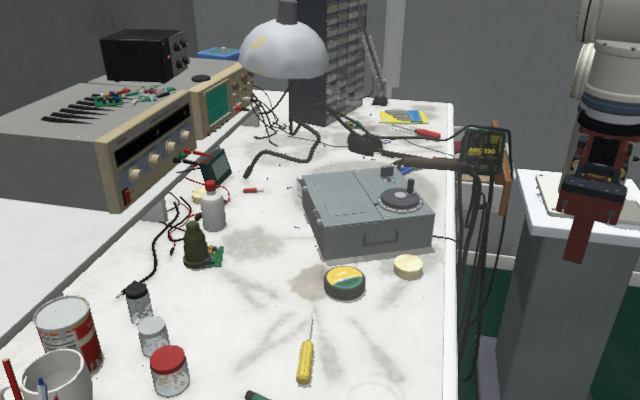

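The box is yawed on the bench. The dial is at about (347,270) in the top view, with the bolt grip at about (394,254). I'll take enlarged crops for precision.

Run:
```python
import cv2,numpy as np
t=cv2.imread("pics/top0.png")[160:310,285:435];s=cv2.imread("pics/side0.png")[155:265,295:440]
cv2.imwrite("pics/c1.png",cv2.resize(t,(600,600),interpolation=cv2.INTER_CUBIC))
cv2.imwrite("pics/c2.png",cv2.resize(s,(725,550),interpolation=cv2.INTER_CUBIC))
```

```text
(no output)
```

View pics/c1.png

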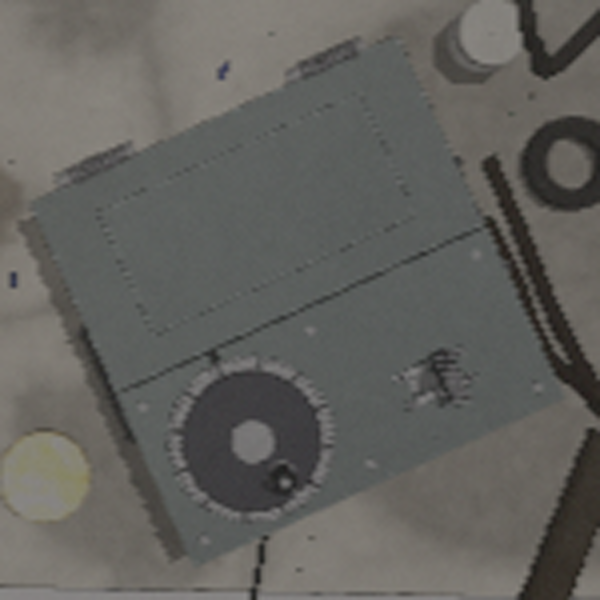

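View pics/c2.png

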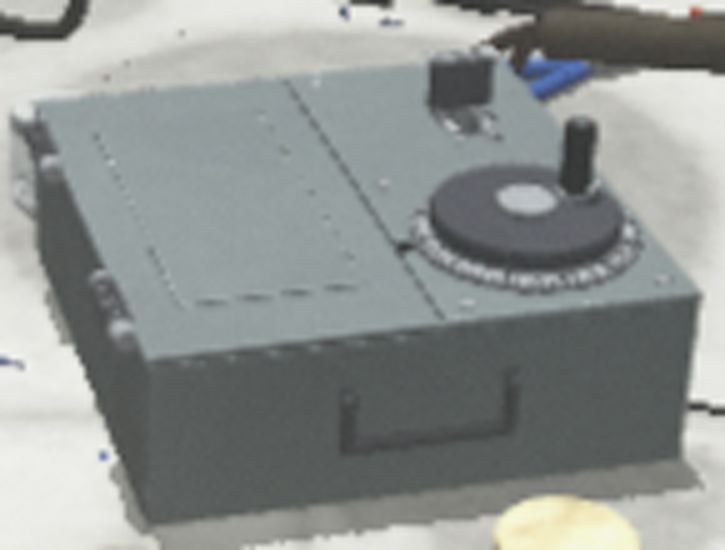

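```bash
cat > fit.py <<'E'
import numpy as np
from workcell import ctrl
from scipy.optimize import least_squares
def proj(c,P):
    i=ctrl.camera_info(c);K=np.array(i["camera_matrix"]);T=np.linalg.inv(np.array(i["world_from_camera"]))
    p=T[:3,:3]@P+T[:3,3];q=K@np.array([p[0],-p[1],-p[2]]);return q[:2]/q[2]
def b2w(q,p):
    c,s=np.cos(q[2]),np.sin(q[2]);return np.array([q[0]+c*p[0]-s*p[1],q[1]+s*p[0]+c*p[1],p[2]])
def spin(th,z=133.5,r=26): # clock angle rad clockwise from 12
    return np.array([-62.5+r*np.cos(th),58-r*np.sin(th),z])
E
python3 - <<'E'
from fit import *
top=[((30,213),(117.5,120,85)),((400,38),(117.5,-120,85)),((565,398),(-117.5,-120,85)),((190,562),(-117.5,120,85)),((122,390),(-7.5,120,85)),((487,228),(-7.5,-120,85)),((253,441),(-62.5,58,104)),((213,356),(-9.5,58,85)),((435,378),(-75,-62,116)),((284,478),None)]
side=[((697,295),(-117.5,120,85)),((150,357),(117.5,120,85)),((38,102),(117.5,-120,85)),((527,199),(-62.5,58,104)),((404,246),(-9.5,58,85)),((443,318),(-7.5,120,85)),((461,57),(-75,-62,116)),((580,122),None)]
def res(q):
    r=[]
    for c,L,k,o in(("top",top,4,(285,160)),("side",side,5,(295,155))):
        for px,p in L:
            p=spin(q[3]) if p is None else p
            r.append(proj(c,b2w(q,p))-(np.array(px)/k+o))
    return np.concatenate(r)
for ks in [0]:
    s=least_squares(res,[500,270,.4,2.5],loss="soft_l1");q=s.x
    print(q,np.degrees(q[2:]));print(res(q).reshape(-1,2).round(1).tolist())
    np.save("q.npy",q)
    print("hub",b2w(q,(-62.5,58,104)),"spin",b2w(q,spin(q[3])),"bolt",b2w(q,(-75,-62,116)))
E
```

```text
[ 5.31457891e+02  2.53081549e+02  4.37562424e-01 -3.48919395e+01] [   25.07048018 -1999.1608721 ]
[[-0.2, -3.2], [0.0, -0.8], [-0.2, 0.2], [0.4, 0.9], [-1.7, 1.0], [0.0, -0.0], [-0.5, -0.2], [-0.0, -0.5], [4.4, -0.3], [0.2, 0.4], [1.0, -0.1], [-1.1, -0.2], [-0.6, -0.9], [-0.1, -0.3], [0.1, 0.6], [0.8, 1.0], [0.6, -0.7], [-0.1, -0.1]]
hub [450.26968653 279.13390839 104.        ] spin [431.63993224 260.99741879 133.5       ] bolt [489.79528224 165.1427803  116.        ]
```

```bash
cat >> fit.py <<'E'
from scipy.spatial.transform import Rotation as R
def delta(target,yaw=None):
    o=ctrl.get_obs();r=R.from_rotvec(o["orientation"])
    print("tool d",r.inv().apply(np.array(target)-o["ee_pos"]).round(1))
    if yaw is not None:
        Rt=np.array([[-np.cos(yaw),-np.sin(yaw),0],[-np.sin(yaw),np.cos(yaw),0],[0,0,-1]]).T
        Rt=np.column_stack([[-np.cos(yaw),-np.sin(yaw),0],[-np.sin(yaw),np.cos(yaw),0],[0,0,-1]])
        print("rot",(r.inv()*R.from_matrix(Rt)).as_rotvec().round(4))
E
python3 - <<'E'
from fit import *
q=np.load("q.npy");p=b2w(q,spin(q[3]));p[2]=165;delta(p,q[2])
E
```

```text
tool d [-330.  -243.5   57.7]
rot [ 1.000e-04  0.000e+00 -7.513e-01]
```

```bash
python3 -m creep '[{"translation":[-40,-30,0],"angular":[0,0,-0.1],"jaw":0.5},{"translation":[-85,-62,0],"angular":[0,0,-0.22],"jaw":0.5},{"translation":[-130,-95,0],"angular":[0,0,-0.35],"jaw":0.5},{"translation":[-175,-130,0],"angular":[0,0,-0.48],"jaw":0.5},{"translation":[-220,-163,0],"angular":[0,0,-0.6],"jaw":0.5},{"translation":[-265,-196,10],"angular":[0,0,-0.7513],"jaw":0.5},{"translation":[-305,-225,35],"angular":[0,0,-0.7513],"jaw":0.5},{"translation":[-330,-243.5,57],"angular":[0,0,-0.7513],"jaw":0.5}]'
python3 -m creep '[{"translation":[0,0,0],"angular":[0,0,0],"jaw":0.5},{"translation":[0,0,0],"angular":[0,0,0],"jaw":0.5},{"translation":[0,0,0],"angular":[0,0,0],"jaw":0.5},{"translation":[0,0,0],"angular":[0,0,0],"jaw":0.5},{"translation":[0,0,0],"angular":[0,0,0],"jaw":0.5},{"translation":[0,0,0],"angular":[0,0,0],"jaw":0.5},{"translation":[0,0,0],"angular":[0,0,0],"jaw":0.5},{"translation":[0,0,0],"angular":[0,0,0],"jaw":0.5}]'
python3 - <<'E'
from fit import *
import cv2
q=np.load("q.npy");p=b2w(q,spin(q[3]));p[2]=110;delta(p,q[2])
print({c:proj(c,b2w(q,spin(q[3]))).round(1) for c in("side","top")})
s=ctrl.get_image("side")[120:230,330:475,::-1]
cv2.imwrite("pics/s2.png",cv2.resize(s,(725,550),interpolation=cv2.INTER_CUBIC))
E
```

```text
t: 1.8
ee_pos: [432.8, 259.3, 165.4]
orientation: [-0.679, 3.066, 0.0]
ft_force: [0.0, 0.5, -0.1]
width: 44.1
grasp_force: 0.0
t: 2.8
ee_pos: [431.6, 261.0, 165.6]
orientation: [0.682, -3.067, 0.0]
ft_force: [-0.3, 0.9, -0.7]
width: 43.8
grasp_force: 0.0
tool d [-0.   0.  55.6]
rot [-0.     -0.0001 -0.0001]
{'side': array([410.9, 179.3]), 'top': array([356.2, 279.9])}
```

View pics/s2.png

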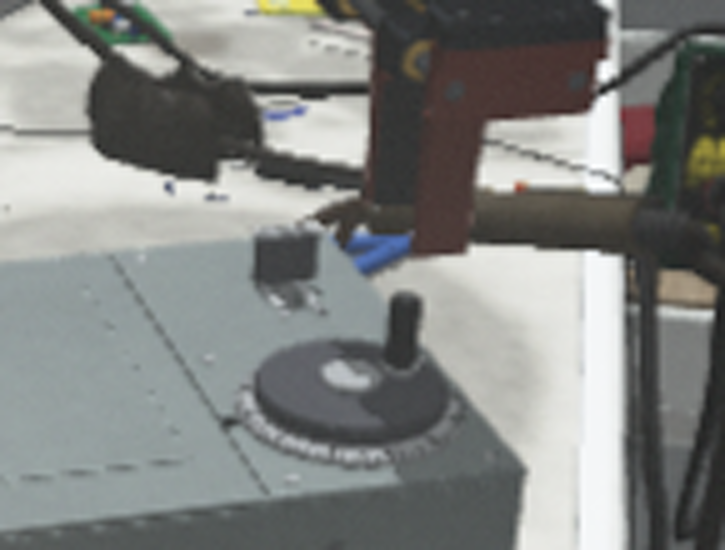

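The fingers straddle the spinner line; the spinner top is at (405,297) in the crop. Next I descend and grip.

```bash
python3 -m creep '[{"translation":[0,0,15],"angular":[0,0,0],"jaw":0.5},{"translation":[0,0,30],"angular":[0,0,0],"jaw":0.5},{"translation":[0,0,45],"angular":[0,0,0],"jaw":0.5},{"translation":[0,0,55],"angular":[0,0,0],"jaw":0.5},{"translation":[0,0,55],"angular":[0,0,0],"jaw":0.4},{"translation":[0,0,55],"angular":[0,0,0],"jaw":0.3},{"translation":[0,0,55],"angular":[0,0,0],"jaw":0.1},{"translation":[0,0,55],"angular":[0,0,0],"jaw":0.1}]'
python3 -m creep '[{"translation":[0,0,0],"angular":[0,0,0],"jaw":0.1},{"translation":[0,0,0],"angular":[0,0,0],"jaw":0.1},{"translation":[0,0,0],"angular":[0,0,0],"jaw":0.1},{"translation":[0,0,0],"angular":[0,0,0],"jaw":0.1},{"translation":[0,0,0],"angular":[0,0,0],"jaw":0.1},{"translation":[0,0,0],"angular":[0,0,0],"jaw":0.1},{"translation":[0,0,0],"angular":[0,0,0],"jaw":0.1},{"translation":[0,0,0],"angular":[0,0,0],"jaw":0.1}]'
python3 - <<'E'
from fit import *
q=np.load("q.npy");o=ctrl.get_obs();r=R.from_rotvec(o["orientation"]);print(r.inv().apply(o["ft_force"]),o["moment"])
E
```

```text
t: 3.85
ee_pos: [431.9, 261.2, 111.1]
orientation: [-0.681, 3.066, 0.001]
ft_force: [-0.6, 0.1, -0.3]
width: 13.4
grasp_force: 30.0
t: 4.85
ee_pos: [431.9, 261.2, 111.0]
orientation: [-0.682, 3.066, 0.0]
ft_force: [-0.1, 0.4, 5.7]
width: 13.5
grasp_force: 30.0
[-0.04266392  0.42173676 -5.66883573] [ 0.20065125  0.12088032 -0.03030275]
```

```bash
cat > chk.py <<'E'
from fit import *
q=np.load("q.npy");o=ctrl.get_obs();h=b2w(q,(-62.5,58,104))
d=np.array(o["ee_pos"])-h;c,s=np.cos(q[2]),np.sin(q[2]);x,y=c*d[0]+s*d[1],-s*d[0]+c*d[1]
th=np.arctan2(-y,x);f=o["ft_force"];fx,fy=c*f[0]+s*f[1],-s*f[0]+c*f[1]
# radial out force and clockwise-tangential force on the tool
print("theta %.1f r %.2f z %.1f Fr %.1f Fcw %.1f Fz %.1f w %.1f"%(np.degrees(th),np.hypot(x,y),o["ee_pos"][2],fx*np.cos(th)-fy*np.sin(th),-fx*np.sin(th)-fy*np.cos(th),f[2],o["width"]))
E
python3 -m creep '[{"translation":[0.5,1.9,0],"angular":[0,0,0],"jaw":0.1},{"translation":[1.4,8.6,0],"angular":[0,0,0],"jaw":0.1},{"translation":[0.5,15.3,0],"angular":[0,0,0],"jaw":0.1},{"translation":[-2.1,21.6,0],"angular":[0,0,0],"jaw":0.1},{"translation":[-6.2,27,0],"angular":[0,0,0],"jaw":0.1},{"translation":[-11.6,31.1,0],"angular":[0,0,0],"jaw":0.1},{"translation":[-17.9,33.7,0],"angular":[0,0,0],"jaw":0.1},{"translation":[-24.6,34.6,0],"angular":[0,0,0],"jaw":0.1}]'; python3 chk.py
```

```text
t: 5.85
ee_pos: [439.4, 302.5, 110.9]
orientation: [0.682, -3.066, 0.002]
ft_force: [0.9, -5.5, 7.5]
width: 12.9
grasp_force: 30.0
theta -90.0 r 25.78 z 110.9 Fr -5.3 Fcw -1.5 Fz 7.5 w 12.9
```

```bash
python3 -m creep '[{"translation":[-6.7,-0.9,0],"angular":[0,0,0],"jaw":0.1},{"translation":[-13,-3.5,0],"angular":[0,0,0],"jaw":0.1},{"translation":[-18.4,-7.6,0],"angular":[0,0,0],"jaw":0.1},{"translation":[-22.5,-13,0],"angular":[0,0,0],"jaw":0.1},{"translation":[-25.1,-19.3,0],"angular":[0,0,0],"jaw":0.1},{"translation":[-26,-26,0],"angular":[0,0,0],"jaw":0.1},{"translation":[-25.1,-32.7,0],"angular":[0,0,0],"jaw":0.1},{"translation":[-22.5,-39,0],"angular":[0,0,0],"jaw":0.1}]'; python3 chk.py
python3 -m creep '[{"translation":[4.1,-5.4,0],"angular":[0,0,0],"jaw":0.1},{"translation":[9.5,-9.5,0],"angular":[0,0,0],"jaw":0.1},{"translation":[15.8,-12.1,0],"angular":[0,0,0],"jaw":0.1},{"translation":[22.5,-13,0],"angular":[0,0,0],"jaw":0.1},{"translation":[29.2,-12.1,0],"angular":[0,0,0],"jaw":0.1},{"translation":[35.5,-9.5,0],"angular":[0,0,0],"jaw":0.1},{"translation":[40.9,-5.4,0],"angular":[0,0,0],"jaw":0.1},{"translation":[45,0,0],"angular":[0,0,0],"jaw":0.1}]'; python3 chk.py
```

```text
t: 6.85
ee_pos: [477.1, 277.9, 111.1]
orientation: [-0.681, 3.065, 0.002]
ft_force: [2.0, 4.2, 4.4]
width: 13.4
grasp_force: 30.0
theta 27.7 r 26.81 z 111.1 Fr 1.8 Fcw -4.3 Fz 4.4 w 13.4
t: 7.85
ee_pos: [435.6, 257.6, 110.9]
orientation: [-0.681, 3.066, -0.0]
ft_force: [5.8, 0.7, 4.4]
width: 13.2
grasp_force: 30.0
theta 149.4 r 26.05 z 110.9 Fr -3.9 Fcw -4.4 Fz 4.4 w 13.2
```

```bash
python3 -m creep '[{"translation":[2.6,6.3,0],"angular":[0,0,0],"jaw":0.1},{"translation":[3.5,13,0],"angular":[0,0,0],"jaw":0.1},{"translation":[2.6,19.7,0],"angular":[0,0,0],"jaw":0.1},{"translation":[0,26,0],"angular":[0,0,0],"jaw":0.1},{"translation":[-4.1,31.4,0],"angular":[0,0,0],"jaw":0.1},{"translation":[-9.5,35.5,0],"angular":[0,0,0],"jaw":0.1},{"translation":[-15.8,38.1,0],"angular":[0,0,0],"jaw":0.1},{"translation":[-22.5,39,0],"angular":[0,0,0],"jaw":0.1}]' >/dev/null; python3 chk.py
python3 -m creep '[{"translation":[-6.7,-0.9,0],"angular":[0,0,0],"jaw":0.1},{"translation":[-13,-3.5,0],"angular":[0,0,0],"jaw":0.1},{"translation":[-18.4,-7.6,0],"angular":[0,0,0],"jaw":0.1},{"translation":[-22.5,-13,0],"angular":[0,0,0],"jaw":0.1},{"translation":[-25.1,-19.3,0],"angular":[0,0,0],"jaw":0.1},{"translation":[-26,-26,0],"angular":[0,0,0],"jaw":0.1},{"translation":[-25.1,-32.7,0],"angular":[0,0,0],"jaw":0.1},{"translation":[-22.5,-39,0],"angular":[0,0,0],"jaw":0.1}]' >/dev/null; python3 chk.py
python3 -m creep '[{"translation":[4.1,-5.4,0],"angular":[0,0,0],"jaw":0.1},{"translation":[9.5,-9.5,0],"angular":[0,0,0],"jaw":0.1},{"translation":[15.8,-12.1,0],"angular":[0,0,0],"jaw":0.1},{"translation":[22.5,-13,0],"angular":[0,0,0],"jaw":0.1},{"translation":[29.2,-12.1,0],"angular":[0,0,0],"jaw":0.1},{"translation":[35.5,-9.5,0],"angular":[0,0,0],"jaw":0.1},{"translation":[40.9,-5.4,0],"angular":[0,0,0],"jaw":0.1},{"translation":[45,0,0],"angular":[0,0,0],"jaw":0.1}]' >/dev/null; python3 chk.py
python3 -m creep '[{"translation":[2.6,6.3,0],"angular":[0,0,0],"jaw":0.1},{"translation":[3.5,13,0],"angular":[0,0,0],"jaw":0.1},{"translation":[2.6,19.7,0],"angular":[0,0,0],"jaw":0.1},{"translation":[0,26,0],"angular":[0,0,0],"jaw":0.1},{"translation":[-4.1,31.4,0],"angular":[0,0,0],"jaw":0.1},{"translation":[-9.5,35.5,0],"angular":[0,0,0],"jaw":0.1},{"translation":[-15.8,38.1,0],"angular":[0,0,0],"jaw":0.1},{"translation":[-22.5,39,0],"angular":[0,0,0],"jaw":0.1}]' >/dev/null; python3 chk.py
```

```text
theta -96.8 r 25.58 z 110.6 Fr -0.3 Fcw -7.4 Fz 16.4 w 13.3
theta 27.4 r 26.68 z 111.1 Fr 3.1 Fcw -7.5 Fz 3.8 w 13.3
theta 148.3 r 26.01 z 110.9 Fr -2.9 Fcw -7.3 Fz 4.3 w 13.4
theta -96.8 r 25.58 z 110.6 Fr -1.1 Fcw -6.6 Fz 15.7 w 13.1
```

```bash
python3 -m creep '[{"translation":[-6.7,-0.9,0],"angular":[0,0,0],"jaw":0.1},{"translation":[-13,-3.5,0],"angular":[0,0,0],"jaw":0.1},{"translation":[-18.4,-7.6,0],"angular":[0,0,0],"jaw":0.1},{"translation":[-22.5,-13,0],"angular":[0,0,0],"jaw":0.1},{"translation":[-25.1,-19.3,0],"angular":[0,0,0],"jaw":0.1},{"translation":[-26,-26,0],"angular":[0,0,0],"jaw":0.1},{"translation":[-25.1,-32.7,0],"angular":[0,0,0],"jaw":0.1},{"translation":[-22.5,-39,0],"angular":[0,0,0],"jaw":0.1}]' >/dev/null; python3 chk.py
python3 -m creep '[{"translation":[4.1,-5.4,0],"angular":[0,0,0],"jaw":0.1},{"translation":[9.5,-9.5,0],"angular":[0,0,0],"jaw":0.1},{"translation":[15.8,-12.1,0],"angular":[0,0,0],"jaw":0.1},{"translation":[22.5,-13,0],"angular":[0,0,0],"jaw":0.1},{"translation":[29.2,-12.1,0],"angular":[0,0,0],"jaw":0.1},{"translation":[35.5,-9.5,0],"angular":[0,0,0],"jaw":0.1},{"translation":[35.5,-9.5,0],"angular":[0,0,0],"jaw":0.1},{"translation":[35.5,-9.5,0],"angular":[0,0,0],"jaw":0.1}]' ; python3 chk.py
python3 - <<'E'
from fit import *
import cv2
q=np.load("q.npy");print({c:proj(c,b2w(q,spin(2*np.pi/3))).round(1) for c in("side","top")})
s=ctrl.get_image("side")[150:230,350:450,::-1];t=ctrl.get_image("top")[230:310,300:400,::-1]
cv2.imwrite("pics/s3.png",cv2.resize(np.hstack([s,t]),(800,320),interpolation=cv2.INTER_CUBIC))
E
```

```text
theta 27.4 r 26.66 z 111.1 Fr 3.2 Fcw -6.4 Fz 3.1 w 13.3
t: 13.85
ee_pos: [447.9, 252.9, 110.9]
orientation: [0.682, -3.067, 0.001]
ft_force: [2.7, -0.4, 8.8]
width: 13.0
grasp_force: 30.0
theta 120.3 r 26.30 z 110.9 Fr 0.1 Fcw -2.8 Fz 8.8 w 13.0
{'side': array([403.4, 176.9]), 'top': array([359.8, 272.6])}
```

View pics/s3.png

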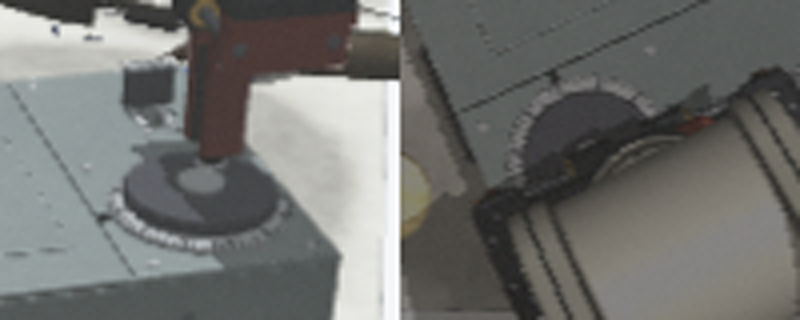

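Run:
```python
from fit import *
q=np.load("q.npy");print("hub",proj("side",b2w(q,(-62.5,58,104))))
for a in(105,112,120,128,135):print(a,proj("side",b2w(q,spin(np.radians(a),101.5))).round(1),proj("side",b2w(q,spin(np.radians(a),105))).round(1))
```

```text
hub [400.26475257 194.49592636]
105 [399.1 189.9] [399.2 188.5]
112 [400.6 190. ] [400.7 188.6]
120 [402.2 190.2] [402.4 188.7]
128 [403.9 190.5] [404. 189.]
135 [405.3 190.8] [405.4 189.4]
```

```bash
python3 -m creep '[{"translation":[-6.3,-2.6,0],"angular":[0,0,0],"jaw":0.1},{"translation":[-13,-3.5,0],"angular":[0,0,0],"jaw":0.1},{"translation":[-19.7,-2.6,0],"angular":[0,0,0],"jaw":0.1},{"translation":[-26,0,0],"angular":[0,0,0],"jaw":0.1},{"translation":[-31.4,4.1,0],"angular":[0,0,0],"jaw":0.1},{"translation":[-35.5,9.5,0],"angular":[0,0,0],"jaw":0.1},{"translation":[-38.1,15.8,0],"angular":[0,0,0],"jaw":0.1},{"translation":[-39,22.5,0],"angular":[0,0,0],"jaw":0.1}]' >/dev/null; python3 chk.py
python3 -m creep '[{"translation":[0.9,6.7,0],"angular":[0,0,0],"jaw":0.1},{"translation":[3.5,13,0],"angular":[0,0,0],"jaw":0.1},{"translation":[7.6,18.4,0],"angular":[0,0,0],"jaw":0.1},{"translation":[13,22.5,0],"angular":[0,0,0],"jaw":0.1},{"translation":[19.3,25.1,0],"angular":[0,0,0],"jaw":0.1},{"translation":[26,26,0],"angular":[0,0,0],"jaw":0.1},{"translation":[32.7,25.1,0],"angular":[0,0,0],"jaw":0.1},{"translation":[39,22.5,0],"angular":[0,0,0],"jaw":0.1}]' >/dev/null; python3 chk.py
python3 -m creep '[{"translation":[5.4,-4.1,0],"angular":[0,0,0],"jaw":0.1},{"translation":[9.5,-9.5,0],"angular":[0,0,0],"jaw":0.1},{"translation":[12.1,-15.8,0],"angular":[0,0,0],"jaw":0.1},{"translation":[13,-22.5,0],"angular":[0,0,0],"jaw":0.1},{"translation":[12.1,-29.2,0],"angular":[0,0,0],"jaw":0.1},{"translation":[9.5,-35.5,0],"angular":[0,0,0],"jaw":0.1},{"translation":[5.4,-40.9,0],"angular":[0,0,0],"jaw":0.1},{"translation":[0,-45,0],"angular":[0,0,0],"jaw":0.1}]' >/dev/null; python3 chk.py
python3 -m creep '[{"translation":[-6.3,-2.6,0],"angular":[0,0,0],"jaw":0.1},{"translation":[-13,-3.5,0],"angular":[0,0,0],"jaw":0.1},{"translation":[-19.7,-2.6,0],"angular":[0,0,0],"jaw":0.1},{"translation":[-26,0,0],"angular":[0,0,0],"jaw":0.1},{"translation":[-31.4,4.1,0],"angular":[0,0,0],"jaw":0.1},{"translation":[-35,8.7,0],"angular":[0,0,0],"jaw":0.1},{"translation":[-35,8.7,0],"angular":[0,0,0],"jaw":0.1},{"translation":[-35,8.7,0],"angular":[0,0,0],"jaw":0.1}]' >/dev/null; python3 chk.py
python3 - <<'E'
from fit import *
import cv2
q=np.load("q.npy")
for a in(20,25,30,35,40):print(a,proj("side",b2w(q,spin(np.radians(a),101.5))).round(1))
s=ctrl.get_image("side")[150:230,350:450,::-1]
cv2.imwrite("pics/s4.png",cv2.resize(s,(600,480),interpolation=cv2.INTER_CUBIC))
E
```

```text
theta 0.8 r 26.54 z 111.0 Fr 3.1 Fcw 2.0 Fz 6.4 w 13.6
theta -120.9 r 25.59 z 110.9 Fr -6.3 Fcw 3.3 Fz 5.7 w 13.4
theta 123.2 r 26.44 z 110.7 Fr -2.9 Fcw 3.4 Fz 10.9 w 13.4
theta 32.9 r 26.66 z 111.0 Fr 6.0 Fcw 0.4 Fz 7.3 w 13.3
20 [387.9 194.7]
25 [387.9 194.2]
30 [388.1 193.7]
35 [388.3 193.3]
40 [388.7 192.8]
```

View pics/s4.png

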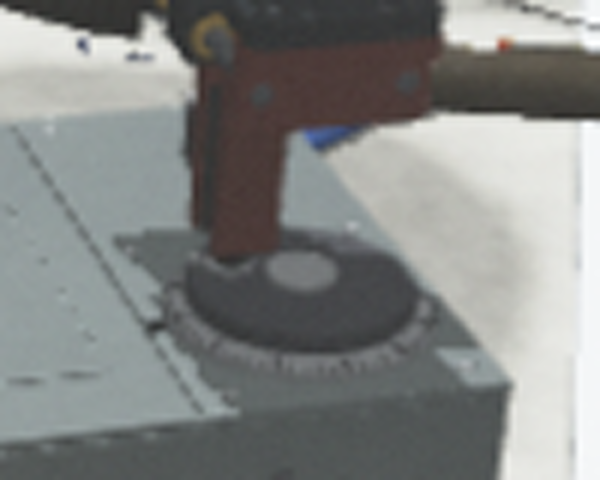

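Holding at about 32.5° after correcting for the fitted centre. I'll trim to 30°, then bring it clockwise to 110°.

```bash
python3 -m creep '[{"translation":[-0.2,0.4,0],"angular":[0,0,0],"jaw":0.1},{"translation":[-0.5,0.8,0],"angular":[0,0,0],"jaw":0.1},{"translation":[-0.5,0.8,0],"angular":[0,0,0],"jaw":0.1},{"translation":[-0.5,0.8,0],"angular":[0,0,0],"jaw":0.1},{"translation":[-0.5,0.8,0],"angular":[0,0,0],"jaw":0.1},{"translation":[-0.5,0.8,0],"angular":[0,0,0],"jaw":0.1},{"translation":[-0.5,0.8,0],"angular":[0,0,0],"jaw":0.1},{"translation":[-0.5,0.8,0],"angular":[0,0,0],"jaw":0.1}]' >/dev/null; python3 chk.py
python3 -m creep '[{"translation":[1.2,-1.9,0],"angular":[0,0,0],"jaw":0.1},{"translation":[2.6,-3.7,0],"angular":[0,0,0],"jaw":0.1},{"translation":[4.1,-5.4,0],"angular":[0,0,0],"jaw":0.1},{"translation":[5.8,-6.9,0],"angular":[0,0,0],"jaw":0.1},{"translation":[7.6,-8.3,0],"angular":[0,0,0],"jaw":0.1},{"translation":[9.5,-9.5,0],"angular":[0,0,0],"jaw":0.1},{"translation":[11.5,-10.6,0],"angular":[0,0,0],"jaw":0.1},{"translation":[13.6,-11.4,0],"angular":[0,0,0],"jaw":0.1}]' >/dev/null; python3 chk.py
python3 -m creep '[{"translation":[2.2,-0.7,0],"angular":[0,0,0],"jaw":0.1},{"translation":[4.4,-1.2,0],"angular":[0,0,0],"jaw":0.1},{"translation":[6.6,-1.5,0],"angular":[0,0,0],"jaw":0.1},{"translation":[8.9,-1.6,0],"angular":[0,0,0],"jaw":0.1},{"translation":[11.2,-1.5,0],"angular":[0,0,0],"jaw":0.1},{"translation":[13.4,-1.2,0],"angular":[0,0,0],"jaw":0.1},{"translation":[15.6,-0.7,0],"angular":[0,0,0],"jaw":0.1},{"translation":[17.8,0,0],"angular":[0,0,0],"jaw":0.1}]'; python3 chk.py
```

```text
theta 31.9 r 26.63 z 111.0 Fr 7.2 Fcw 3.7 Fz 7.4 w 13.1
theta 69.8 r 26.63 z 111.0 Fr 4.5 Fcw -2.1 Fz 7.0 w 13.5
t: 21.0
ee_pos: [452.3, 252.8, 110.8]
orientation: [0.682, -3.066, 0.001]
ft_force: [3.3, -0.4, 7.3]
width: 12.9
grasp_force: 30.0
theta 110.6 r 26.41 z 110.8 Fr 0.7 Fcw -3.3 Fz 7.3 w 12.9
```

```bash
echo 'import sys
F=-fx*np.sin(th)-fy*np.cos(th);sys.exit(1 if F<-5.5 else 0)' >> chk.py
python3 -m creep '[{"translation":[1.3,0.5,0],"angular":[0,0,0],"jaw":0.1},{"translation":[2.5,1,0],"angular":[0,0,0],"jaw":0.1},{"translation":[2.7,1.1,0],"angular":[0,0,0],"jaw":0.1},{"translation":[2.9,1.2,0],"angular":[0,0,0],"jaw":0.1},{"translation":[3.1,1.4,0],"angular":[0,0,0],"jaw":0.1},{"translation":[3.3,1.5,0],"angular":[0,0,0],"jaw":0.1},{"translation":[3.5,1.6,0],"angular":[0,0,0],"jaw":0.1},{"translation":[3.7,1.7,0],"angular":[0,0,0],"jaw":0.1}]' >/dev/null; python3 chk.py &&
python3 -m creep '[{"translation":[0.2,0.1,0],"angular":[0,0,0],"jaw":0.1},{"translation":[0.4,0.2,0],"angular":[0,0,0],"jaw":0.1},{"translation":[0.6,0.3,0],"angular":[0,0,0],"jaw":0.1},{"translation":[0.8,0.4,0],"angular":[0,0,0],"jaw":0.1},{"translation":[1,0.5,0],"angular":[0,0,0],"jaw":0.1},{"translation":[1.1,0.6,0],"angular":[0,0,0],"jaw":0.1},{"translation":[1.2,0.7,0],"angular":[0,0,0],"jaw":0.1},{"translation":[1.2,0.7,0],"angular":[0,0,0],"jaw":0.1}]' >/dev/null; python3 chk.py &&
python3 -m creep '[{"translation":[0.2,0.1,0],"angular":[0,0,0],"jaw":0.1},{"translation":[0.4,0.2,0],"angular":[0,0,0],"jaw":0.1},{"translation":[0.6,0.3,0],"angular":[0,0,0],"jaw":0.1},{"translation":[0.8,0.4,0],"angular":[0,0,0],"jaw":0.1},{"translation":[0.9,0.5,0],"angular":[0,0,0],"jaw":0.1},{"translation":[1,0.6,0],"angular":[0,0,0],"jaw":0.1},{"translation":[1.1,0.7,0],"angular":[0,0,0],"jaw":0.1},{"translation":[1.1,0.7,0],"angular":[0,0,0],"jaw":0.1}]' >/dev/null; python3 chk.py &&
python3 -m creep '[{"translation":[0.2,0.1,0],"angular":[0,0,0],"jaw":0.1},{"translation":[0.4,0.2,0],"angular":[0,0,0],"jaw":0.1},{"translation":[0.6,0.3,0],"angular":[0,0,0],"jaw":0.1},{"translation":[0.8,0.4,0],"angular":[0,0,0],"jaw":0.1},{"translation":[0.9,0.5,0],"angular":[0,0,0],"jaw":0.1},{"translation":[1,0.6,0],"angular":[0,0,0],"jaw":0.1},{"translation":[1.1,0.8,0],"angular":[0,0,0],"jaw":0.1},{"translation":[1.1,0.8,0],"angular":[0,0,0],"jaw":0.1}]' >/dev/null; python3 chk.py &&
python3 -m creep '[{"translation":[0.2,0.1,0],"angular":[0,0,0],"jaw":0.1},{"translation":[0.4,0.2,0],"angular":[0,0,0],"jaw":0.1},{"translation":[0.6,0.4,0],"angular":[0,0,0],"jaw":0.1},{"translation":[0.8,0.6,0],"angular":[0,0,0],"jaw":0.1},{"translation":[0.9,0.7,0],"angular":[0,0,0],"jaw":0.1},{"translation":[1,0.8,0],"angular":[0,0,0],"jaw":0.1},{"translation":[1.1,0.9,0],"angular":[0,0,0],"jaw":0.1},{"translation":[1.1,0.9,0],"angular":[0,0,0],"jaw":0.1}]' >/dev/null; python3 chk.py
```

```text
theta 119.5 r 26.32 z 110.9 Fr -0.0 Fcw -2.6 Fz 8.3 w 13.3
theta 122.6 r 26.27 z 110.8 Fr -0.5 Fcw -1.3 Fz 7.0 w 13.2
theta 125.3 r 26.27 z 110.8 Fr -0.6 Fcw -2.3 Fz 7.3 w 13.5
theta 128.0 r 26.24 z 110.9 Fr -0.9 Fcw -2.4 Fz 6.8 w 13.5
theta 131.3 r 26.20 z 110.9 Fr -1.4 Fcw -2.0 Fz 7.5 w 12.9
```

```bash
python3 -m creep '[{"translation":[0.2,0.2,0],"angular":[0,0,0],"jaw":0.1},{"translation":[0.4,0.4,0],"angular":[0,0,0],"jaw":0.1},{"translation":[0.6,0.5,0],"angular":[0,0,0],"jaw":0.1},{"translation":[0.7,0.6,0],"angular":[0,0,0],"jaw":0.1},{"translation":[0.8,0.7,0],"angular":[0,0,0],"jaw":0.1},{"translation":[0.9,0.8,0],"angular":[0,0,0],"jaw":0.1},{"translation":[1,0.9,0],"angular":[0,0,0],"jaw":0.1},{"translation":[1,0.9,0],"angular":[0,0,0],"jaw":0.1}]' >/dev/null && python3 chk.py &&
python3 -m creep '[{"translation":[0.2,0.2,0],"angular":[0,0,0],"jaw":0.1},{"translation":[0.4,0.4,0],"angular":[0,0,0],"jaw":0.1},{"translation":[0.5,0.6,0],"angular":[0,0,0],"jaw":0.1},{"translation":[0.6,0.7,0],"angular":[0,0,0],"jaw":0.1},{"translation":[0.7,0.8,0],"angular":[0,0,0],"jaw":0.1},{"translation":[0.8,0.9,0],"angular":[0,0,0],"jaw":0.1},{"translation":[0.9,1,0],"angular":[0,0,0],"jaw":0.1},{"translation":[0.9,1,0],"angular":[0,0,0],"jaw":0.1}]' >/dev/null && python3 chk.py &&
python3 -m creep '[{"translation":[0.2,0.2,0],"angular":[0,0,0],"jaw":0.1},{"translation":[0.4,0.4,0],"angular":[0,0,0],"jaw":0.1},{"translation":[0.5,0.6,0],"angular":[0,0,0],"jaw":0.1},{"translation":[0.6,0.7,0],"angular":[0,0,0],"jaw":0.1},{"translation":[0.7,0.8,0],"angular":[0,0,0],"jaw":0.1},{"translation":[0.8,0.9,0],"angular":[0,0,0],"jaw":0.1},{"translation":[0.9,1,0],"angular":[0,0,0],"jaw":0.1},{"translation":[0.9,1,0],"angular":[0,0,0],"jaw":0.1}]' >/dev/null && python3 chk.py &&
python3 -m creep '[{"translation":[0.2,0.2,0],"angular":[0,0,0],"jaw":0.1},{"translation":[0.4,0.4,0],"angular":[0,0,0],"jaw":0.1},{"translation":[0.5,0.6,0],"angular":[0,0,0],"jaw":0.1},{"translation":[0.6,0.7,0],"angular":[0,0,0],"jaw":0.1},{"translation":[0.7,0.8,0],"angular":[0,0,0],"jaw":0.1},{"translation":[0.8,1,0],"angular":[0,0,0],"jaw":0.1},{"translation":[0.9,1.1,0],"angular":[0,0,0],"jaw":0.1},{"translation":[0.9,1.1,0],"angular":[0,0,0],"jaw":0.1}]' >/dev/null && python3 chk.py &&
python3 -m creep '[{"translation":[0.2,0.2,0],"angular":[0,0,0],"jaw":0.1},{"translation":[0.3,0.4,0],"angular":[0,0,0],"jaw":0.1},{"translation":[0.4,0.6,0],"angular":[0,0,0],"jaw":0.1},{"translation":[0.5,0.7,0],"angular":[0,0,0],"jaw":0.1},{"translation":[0.6,0.8,0],"angular":[0,0,0],"jaw":0.1},{"translation":[0.7,1,0],"angular":[0,0,0],"jaw":0.1},{"translation":[0.8,1.1,0],"angular":[0,0,0],"jaw":0.1},{"translation":[0.8,1.1,0],"angular":[0,0,0],"jaw":0.1}]' >/dev/null && python3 chk.py &&
python3 -m creep '[{"translation":[0.1,0.2,0],"angular":[0,0,0],"jaw":0.1},{"translation":[0.2,0.4,0],"angular":[0,0,0],"jaw":0.1},{"translation":[0.3,0.6,0],"angular":[0,0,0],"jaw":0.1},{"translation":[0.4,0.7,0],"angular":[0,0,0],"jaw":0.1},{"translation":[0.5,0.8,0],"angular":[0,0,0],"jaw":0.1},{"translation":[0.6,1,0],"angular":[0,0,0],"jaw":0.1},{"translation":[0.7,1.1,0],"angular":[0,0,0],"jaw":0.1},{"translation":[0.7,1.1,0],"angular":[0,0,0],"jaw":0.1}]' >/dev/null && python3 chk.py &&
python3 -m creep '[{"translation":[0.1,0.2,0],"angular":[0,0,0],"jaw":0.1},{"translation":[0.2,0.4,0],"angular":[0,0,0],"jaw":0.1},{"translation":[0.3,0.6,0],"angular":[0,0,0],"jaw":0.1},{"translation":[0.4,0.7,0],"angular":[0,0,0],"jaw":0.1},{"translation":[0.5,0.8,0],"angular":[0,0,0],"jaw":0.1},{"translation":[0.6,1,0],"angular":[0,0,0],"jaw":0.1},{"translation":[0.7,1.2,0],"angular":[0,0,0],"jaw":0.1},{"translation":[0.7,1.2,0],"angular":[0,0,0],"jaw":0.1}]' >/dev/null && python3 chk.py
```

```text
theta 134.2 r 26.21 z 110.8 Fr -2.6 Fcw -2.5 Fz 7.2 w 13.3
theta 137.0 r 26.16 z 110.9 Fr -1.7 Fcw -2.2 Fz 6.9 w 13.1
theta 139.8 r 26.12 z 110.8 Fr -0.8 Fcw -2.7 Fz 6.4 w 13.5
theta 143.0 r 26.09 z 110.8 Fr -2.2 Fcw -2.3 Fz 6.2 w 13.4
theta 145.8 r 26.06 z 110.9 Fr -2.9 Fcw -1.8 Fz 6.7 w 13.5
theta 148.5 r 26.03 z 110.9 Fr -3.5 Fcw -2.1 Fz 6.4 w 13.7
theta 151.6 r 26.00 z 110.8 Fr -3.2 Fcw -2.5 Fz 6.1 w 13.2
```

```bash
python3 -m creep '[{"translation":[0.1,0.2,0],"angular":[0,0,0],"jaw":0.1},{"translation":[0.2,0.4,0],"angular":[0,0,0],"jaw":0.1},{"translation":[0.3,0.6,0],"angular":[0,0,0],"jaw":0.1},{"translation":[0.4,0.7,0],"angular":[0,0,0],"jaw":0.1},{"translation":[0.5,0.9,0],"angular":[0,0,0],"jaw":0.1},{"translation":[0.6,1.1,0],"angular":[0,0,0],"jaw":0.1},{"translation":[0.6,1.2,0],"angular":[0,0,0],"jaw":0.1},{"translation":[0.6,1.2,0],"angular":[0,0,0],"jaw":0.1}]' >/dev/null && python3 chk.py &&
python3 -m creep '[{"translation":[0.1,0.2,0],"angular":[0,0,0],"jaw":0.1},{"translation":[0.2,0.4,0],"angular":[0,0,0],"jaw":0.1},{"translation":[0.3,0.6,0],"angular":[0,0,0],"jaw":0.1},{"translation":[0.4,0.8,0],"angular":[0,0,0],"jaw":0.1},{"translation":[0.4,1,0],"angular":[0,0,0],"jaw":0.1},{"translation":[0.5,1.2,0],"angular":[0,0,0],"jaw":0.1},{"translation":[0.5,1.3,0],"angular":[0,0,0],"jaw":0.1},{"translation":[0.5,1.3,0],"angular":[0,0,0],"jaw":0.1}]' >/dev/null && python3 chk.py &&
python3 -m creep '[{"translation":[0.1,0.2,0],"angular":[0,0,0],"jaw":0.1},{"translation":[0.2,0.4,0],"angular":[0,0,0],"jaw":0.1},{"translation":[0.3,0.6,0],"angular":[0,0,0],"jaw":0.1},{"translation":[0.4,0.8,0],"angular":[0,0,0],"jaw":0.1},{"translation":[0.4,1,0],"angular":[0,0,0],"jaw":0.1},{"translation":[0.5,1.1,0],"angular":[0,0,0],"jaw":0.1},{"translation":[0.5,1.2,0],"angular":[0,0,0],"jaw":0.1},{"translation":[0.5,1.2,0],"angular":[0,0,0],"jaw":0.1}]' >/dev/null && python3 chk.py &&
python3 -m creep '[{"translation":[0.1,0.2,0],"angular":[0,0,0],"jaw":0.1},{"translation":[0.1,0.4,0],"angular":[0,0,0],"jaw":0.1},{"translation":[0.2,0.6,0],"angular":[0,0,0],"jaw":0.1},{"translation":[0.3,0.8,0],"angular":[0,0,0],"jaw":0.1},{"translation":[0.3,1,0],"angular":[0,0,0],"jaw":0.1},{"translation":[0.4,1.2,0],"angular":[0,0,0],"jaw":0.1},{"translation":[0.4,1.3,0],"angular":[0,0,0],"jaw":0.1},{"translation":[0.4,1.3,0],"angular":[0,0,0],"jaw":0.1}]' >/dev/null && python3 chk.py &&
python3 -m creep '[{"translation":[0.1,0.2,0],"angular":[0,0,0],"jaw":0.1},{"translation":[0.1,0.4,0],"angular":[0,0,0],"jaw":0.1},{"translation":[0.2,0.6,0],"angular":[0,0,0],"jaw":0.1},{"translation":[0.2,0.8,0],"angular":[0,0,0],"jaw":0.1},{"translation":[0.2,1,0],"angular":[0,0,0],"jaw":0.1},{"translation":[0.3,1.2,0],"angular":[0,0,0],"jaw":0.1},{"translation":[0.3,1.4,0],"angular":[0,0,0],"jaw":0.1},{"translation":[0.3,1.4,0],"angular":[0,0,0],"jaw":0.1}]' >/dev/null && python3 chk.py &&
python3 -m creep '[{"translation":[0.1,0.2,0],"angular":[0,0,0],"jaw":0.1},{"translation":[0.1,0.4,0],"angular":[0,0,0],"jaw":0.1},{"translation":[0.2,0.6,0],"angular":[0,0,0],"jaw":0.1},{"translation":[0.2,0.8,0],"angular":[0,0,0],"jaw":0.1},{"translation":[0.2,1,0],"angular":[0,0,0],"jaw":0.1},{"translation":[0.3,1.2,0],"angular":[0,0,0],"jaw":0.1},{"translation":[0.3,1.3,0],"angular":[0,0,0],"jaw":0.1},{"translation":[0.3,1.3,0],"angular":[0,0,0],"jaw":0.1}]' >/dev/null && python3 chk.py &&
python3 -m creep '[{"translation":[0,0.2,0],"angular":[0,0,0],"jaw":0.1},{"translation":[0.1,0.4,0],"angular":[0,0,0],"jaw":0.1},{"translation":[0.1,0.6,0],"angular":[0,0,0],"jaw":0.1},{"translation":[0.1,0.8,0],"angular":[0,0,0],"jaw":0.1},{"translation":[0.2,1,0],"angular":[0,0,0],"jaw":0.1},{"translation":[0.2,1.2,0],"angular":[0,0,0],"jaw":0.1},{"translation":[0.2,1.3,0],"angular":[0,0,0],"jaw":0.1},{"translation":[0.2,1.3,0],"angular":[0,0,0],"jaw":0.1}]' >/dev/null && python3 chk.py
```

```text
theta 154.6 r 25.99 z 110.9 Fr -2.7 Fcw -2.1 Fz 6.7 w 13.0
theta 157.5 r 25.90 z 110.9 Fr -3.7 Fcw -1.8 Fz 5.6 w 13.2
theta 160.1 r 25.91 z 110.9 Fr -3.3 Fcw -2.7 Fz 5.6 w 13.3
theta 163.3 r 25.84 z 110.9 Fr -2.7 Fcw -3.5 Fz 5.9 w 13.2
theta 166.4 r 25.85 z 110.8 Fr -2.8 Fcw -2.4 Fz 6.7 w 13.4
theta 169.2 r 25.81 z 110.9 Fr -4.7 Fcw -2.6 Fz 6.1 w 13.3
theta 172.4 r 25.77 z 110.9 Fr -5.0 Fcw -2.0 Fz 6.3 w 13.2
```

```bash
python3 -m creep '[{"translation":[0,0.2,0],"angular":[0,0,0],"jaw":0.1},{"translation":[0,0.4,0],"angular":[0,0,0],"jaw":0.1},{"translation":[0.1,0.6,0],"angular":[0,0,0],"jaw":0.1},{"translation":[0.1,0.8,0],"angular":[0,0,0],"jaw":0.1},{"translation":[0.1,1,0],"angular":[0,0,0],"jaw":0.1},{"translation":[0.1,1.2,0],"angular":[0,0,0],"jaw":0.1},{"translation":[0.1,1.4,0],"angular":[0,0,0],"jaw":0.1},{"translation":[0.1,1.4,0],"angular":[0,0,0],"jaw":0.1}]' >/dev/null && python3 chk.py &&
python3 -m creep '[{"translation":[0,0.2,0],"angular":[0,0,0],"jaw":0.1},{"translation":[0,0.4,0],"angular":[0,0,0],"jaw":0.1},{"translation":[0.1,0.6,0],"angular":[0,0,0],"jaw":0.1},{"translation":[0.1,0.8,0],"angular":[0,0,0],"jaw":0.1},{"translation":[0.1,1,0],"angular":[0,0,0],"jaw":0.1},{"translation":[0.1,1.2,0],"angular":[0,0,0],"jaw":0.1},{"translation":[0.1,1.3,0],"angular":[0,0,0],"jaw":0.1},{"translation":[0.1,1.3,0],"angular":[0,0,0],"jaw":0.1}]' >/dev/null && python3 chk.py &&
python3 -m creep '[{"translation":[0,0.2,0],"angular":[0,0,0],"jaw":0.1},{"translation":[0,0.4,0],"angular":[0,0,0],"jaw":0.1},{"translation":[0,0.6,0],"angular":[0,0,0],"jaw":0.1},{"translation":[0,0.8,0],"angular":[0,0,0],"jaw":0.1},{"translation":[0,1,0],"angular":[0,0,0],"jaw":0.1},{"translation":[0,1.2,0],"angular":[0,0,0],"jaw":0.1},{"translation":[0,1.4,0],"angular":[0,0,0],"jaw":0.1},{"translation":[0,1.4,0],"angular":[0,0,0],"jaw":0.1}]' >/dev/null && python3 chk.py &&
python3 -m creep '[{"translation":[0,0.2,0],"angular":[0,0,0],"jaw":0.1},{"translation":[0,0.4,0],"angular":[0,0,0],"jaw":0.1},{"translation":[0,0.6,0],"angular":[0,0,0],"jaw":0.1},{"translation":[-0.1,0.8,0],"angular":[0,0,0],"jaw":0.1},{"translation":[-0.1,1,0],"angular":[0,0,0],"jaw":0.1},{"translation":[-0.1,1.2,0],"angular":[0,0,0],"jaw":0.1},{"translation":[-0.1,1.4,0],"angular":[0,0,0],"jaw":0.1},{"translation":[-0.1,1.4,0],"angular":[0,0,0],"jaw":0.1}]' >/dev/null && python3 chk.py &&
python3 -m creep '[{"translation":[0,0.2,0],"angular":[0,0,0],"jaw":0.1},{"translation":[0,0.4,0],"angular":[0,0,0],"jaw":0.1},{"translation":[-0.1,0.6,0],"angular":[0,0,0],"jaw":0.1},{"translation":[-0.1,0.8,0],"angular":[0,0,0],"jaw":0.1},{"translation":[-0.1,1,0],"angular":[0,0,0],"jaw":0.1},{"translation":[-0.2,1.2,0],"angular":[0,0,0],"jaw":0.1},{"translation":[-0.2,1.3,0],"angular":[0,0,0],"jaw":0.1},{"translation":[-0.2,1.3,0],"angular":[0,0,0],"jaw":0.1}]' >/dev/null && python3 chk.py &&
python3 -m creep '[{"translation":[0,0.2,0],"angular":[0,0,0],"jaw":0.1},{"translation":[0,0.4,0],"angular":[0,0,0],"jaw":0.1},{"translation":[-0.1,0.6,0],"angular":[0,0,0],"jaw":0.1},{"translation":[-0.1,0.8,0],"angular":[0,0,0],"jaw":0.1},{"translation":[-0.1,1,0],"angular":[0,0,0],"jaw":0.1},{"translation":[-0.2,1.2,0],"angular":[0,0,0],"jaw":0.1},{"translation":[-0.2,1.4,0],"angular":[0,0,0],"jaw":0.1},{"translation":[-0.2,1.4,0],"angular":[0,0,0],"jaw":0.1}]' >/dev/null && python3 chk.py
```

```text
theta 175.4 r 25.77 z 110.9 Fr -3.7 Fcw -1.6 Fz 6.2 w 13.0
theta 178.6 r 25.74 z 110.9 Fr -4.2 Fcw -0.0 Fz 6.1 w 13.1
theta -178.5 r 25.71 z 110.9 Fr -3.2 Fcw -1.6 Fz 6.0 w 13.3
theta -175.5 r 25.68 z 110.9 Fr -3.7 Fcw -0.7 Fz 6.4 w 13.3
theta -172.6 r 25.64 z 110.9 Fr -3.5 Fcw -1.5 Fz 6.7 w 13.3
theta -170.4 r 25.71 z 110.8 Fr -5.1 Fcw -3.0 Fz 5.8 w 13.5
```

```bash
python3 -m creep '[{"translation":[0,0.2,0],"angular":[0,0,0],"jaw":0.1},{"translation":[0,0.3,0],"angular":[0,0,0],"jaw":0.1},{"translation":[-0.1,0.4,0],"angular":[0,0,0],"jaw":0.1},{"translation":[-0.1,0.5,0],"angular":[0,0,0],"jaw":0.1},{"translation":[-0.1,0.6,0],"angular":[0,0,0],"jaw":0.1},{"translation":[-0.2,0.7,0],"angular":[0,0,0],"jaw":0.1},{"translation":[-0.2,0.8,0],"angular":[0,0,0],"jaw":0.1},{"translation":[-0.2,0.9,0],"angular":[0,0,0],"jaw":0.1}]' >/dev/null && python3 chk.py
python3 - <<'E'
from fit import *
import cv2
q=np.load("q.npy");print({y:proj("side",b2w(q,(-75,y,116))).round(1) for y in(-62,-54,-48)})
im=ctrl.get_image("side");print(ctrl.look_for("side","bolt_grip")[:2])
a=cv2.imread("pics/side0.png")[150:200,365:425];b=im[150:200,365:425,::-1]
cv2.imwrite("pics/s5.png",cv2.resize(np.hstack([a,b]),(800,333),interpolation=cv2.INTER_CUBIC))
E
```

```text
theta -169.2 r 25.71 z 110.8 Fr -5.0 Fcw -6.1 Fz 6.2 w 13.3
{-62: array([387.8, 165.7]), -54: array([388.9, 167.1]), -48: array([389.8, 168.2])}
[{'rect': [380.3, 161.3, 395.5, 183.0], 'score': 0.5}]
```

View pics/s5.png

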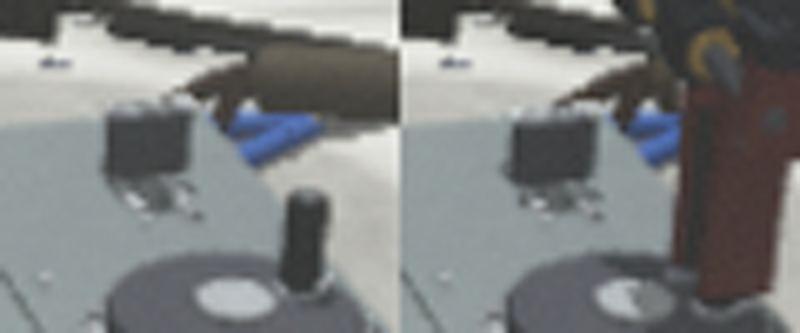

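The bolt has shifted about 8 mm: its grip top went from (147,105) to (155,115) in the paired crop. The dial is firmly stopped at 6 N, so the lock has caught. Next I release the spinner and move over the bolt.

```bash
python3 -m creep '[{"translation":[0,0,0],"angular":[0,0,0],"jaw":0.5},{"translation":[0,0,0],"angular":[0,0,0],"jaw":0.5},{"translation":[0,0,0],"angular":[0,0,0],"jaw":0.5},{"translation":[0,0,-23],"angular":[0,0,0],"jaw":0.5},{"translation":[0,0,-46],"angular":[0,0,0],"jaw":0.5},{"translation":[-5,-40,-46],"angular":[0,0,0],"jaw":0.5},{"translation":[-10,-90,-46],"angular":[0,0,0],"jaw":0.5},{"translation":[-12.8,-117.9,-46],"angular":[0,0,0],"jaw":0.5}]'
python3 - <<'E'
from fit import *
import cv2
q=np.load("q.npy")
p=b2w(q,(-75,-54,95));delta(p,q[2])
im=ctrl.get_image("side")[110:200,340:440,::-1]
cv2.imwrite("pics/s6.png",cv2.resize(im,(600,540),interpolation=cv2.INTER_CUBIC))
E
```

```text
t: 48.1
ee_pos: [486.7, 170.9, 156.5]
orientation: [0.681, -3.066, 0.0]
ft_force: [-0.2, 0.3, 0.5]
width: 43.9
grasp_force: 0.0
tool d [-0.4  1.4 61.5]
rot [ 0.     -0.0008 -0.0007]
```

View pics/s6.png

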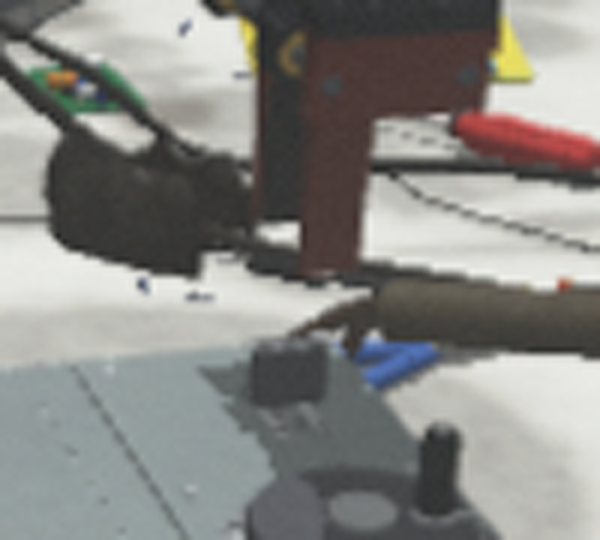

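The gripper is above the bolt grip at crop position (288,345). I descend and narrow the jaws round it.

```bash
python3 -m creep '[{"translation":[0,0,10],"angular":[0,0,0],"jaw":0.5},{"translation":[0,0,25],"angular":[0,0,0],"jaw":0.5},{"translation":[0,0,40],"angular":[0,0,0],"jaw":0.5},{"translation":[0,0,52],"angular":[0,0,0],"jaw":0.5},{"translation":[0,0,60],"angular":[0,0,0],"jaw":0.4},{"translation":[0,0,60],"angular":[0,0,0],"jaw":0.3},{"translation":[0,0,60],"angular":[0,0,0],"jaw":0.22},{"translation":[0,0,60],"angular":[0,0,0],"jaw":0.22}]'
python3 - <<'E'
from fit import *
q=np.load("q.npy")
delta(b2w(q,(-75,-44.5,95)))
E
```

```text
t: 49.15
ee_pos: [486.7, 172.6, 97.1]
orientation: [-0.681, 3.066, 0.0]
ft_force: [-0.2, -0.8, -0.3]
width: 19.4
grasp_force: 0.0
tool d [0.4 9.5 2.1]
```

```bash
python3 -m creep '[{"translation":[0,2,0],"angular":[0,0,0],"jaw":0.22},{"translation":[0,4,0],"angular":[0,0,0],"jaw":0.22},{"translation":[0,5.5,0],"angular":[0,0,0],"jaw":0.22},{"translation":[0,6.5,0],"angular":[0,0,0],"jaw":0.22},{"translation":[0,7.5,0],"angular":[0,0,0],"jaw":0.22},{"translation":[0,8.5,0],"angular":[0,0,0],"jaw":0.22},{"translation":[0,9.3,0],"angular":[0,0,0],"jaw":0.22},{"translation":[0,10,0],"angular":[0,0,0],"jaw":0.22}]'
python3 - <<'E'
from fit import *
q=np.load("q.npy");o=ctrl.get_obs();f=R.from_rotvec(o["orientation"]).inv().apply(o["ft_force"]);print("Ftool",f.round(1))
delta(b2w(q,(-75,-44.5,95)));ctrl.get_image("side");print(ctrl.look_for("side","lid")[:1],ctrl.look_for("side","bolt_grip")[:1])
E
```

```text
t: 50.15
ee_pos: [482.4, 181.1, 96.7]
orientation: [-0.683, 3.066, -0.001]
ft_force: [3.3, -7.1, 0.5]
width: 19.5
grasp_force: 4.0
Ftool [ 0.  -7.8 -0.5]
tool d [ 0.1 -0.1  1.7]
[{'rect': [301.6, 153.0, 378.4, 228.9], 'score': 0.67}] [{'rect': [300.9, 155.0, 432.0, 260.8], 'score': 0.57}]
```

```bash
python3 -m creep '[{"translation":[0,0.3,0],"angular":[0,0,0],"jaw":0.22},{"translation":[0,0.6,0],"angular":[0,0,0],"jaw":0.22},{"translation":[0,0.6,0],"angular":[0,0,0],"jaw":0.22},{"translation":[0,0.6,0],"angular":[0,0,0],"jaw":0.22},{"translation":[0,0.6,0],"angular":[0,0,0],"jaw":0.22},{"translation":[0,0.6,0],"angular":[0,0,0],"jaw":0.22},{"translation":[0,0.6,0],"angular":[0,0,0],"jaw":0.22},{"translation":[0,0.6,0],"angular":[0,0,0],"jaw":0.22}]'
python3 - <<'E'
from fit import *
import cv2
q=np.load("q.npy")
delta(b2w(q,(-75,-44.5,95)))
im=ctrl.get_image("side")[60:260,270:470,::-1]
cv2.imwrite("pics/s7.png",cv2.resize(im,(500,500),interpolation=cv2.INTER_CUBIC))
E
```

```text
t: 51.3
ee_pos: [482.4, 181.1, 96.7]
orientation: [-0.683, 3.066, -0.002]
ft_force: [2.7, -7.4, 1.4]
width: 19.6
grasp_force: 4.4
tool d [ 0.1 -0.1  1.7]
```

View pics/s7.png

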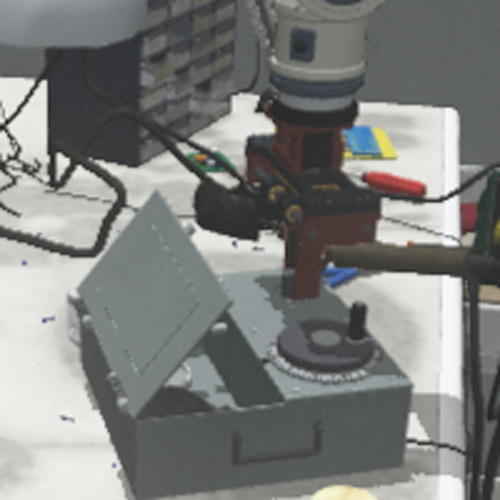

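The bolt is at its end stop and the lid is swinging up; its front edge is at crop position (230,302). I let go and lift away.

```bash
python3 -m creep '[{"translation":[0,0,0],"angular":[0,0,0],"jaw":0.45},{"translation":[0,-1,0],"angular":[0,0,0],"jaw":0.45},{"translation":[0,-1,0],"angular":[0,0,0],"jaw":0.45},{"translation":[0,-1,-15],"angular":[0,0,0],"jaw":0.45},{"translation":[0,-1,-35],"angular":[0,0,0],"jaw":0.45},{"translation":[20,-1,-60],"angular":[0,0,0],"jaw":0.45},{"translation":[40,-1,-85],"angular":[0,0,0],"jaw":0.45},{"translation":[50,-1,-100],"angular":[0,0,0],"jaw":0.45}]'
python3 -m creep '[{"translation":[0,0,0],"angular":[0,0,0],"jaw":0.45},{"translation":[0,0,0],"angular":[0,0,0],"jaw":0.45},{"translation":[0,0,0],"angular":[0,0,0],"jaw":0.45},{"translation":[0,0,0],"angular":[0,0,0],"jaw":0.45},{"translation":[0,0,0],"angular":[0,0,0],"jaw":0.45},{"translation":[0,0,0],"angular":[0,0,0],"jaw":0.45},{"translation":[0,0,0],"angular":[0,0,0],"jaw":0.45},{"translation":[0,0,0],"angular":[0,0,0],"jaw":0.45}]'
python3 - <<'E'
from fit import *
import cv2
im=ctrl.get_image("side")[60:260,270:470,::-1]
cv2.imwrite("pics/s8.png",cv2.resize(im,(500,500),interpolation=cv2.INTER_CUBIC))
E
```

```text
t: 52.35
ee_pos: [436.6, 159.9, 198.7]
orientation: [-0.681, 3.065, 0.0]
ft_force: [-0.1, -0.5, 0.7]
width: 39.6
grasp_force: 0.0
t: 53.35
ee_pos: [437.0, 160.0, 196.7]
orientation: [0.682, -3.067, 0.0]
ft_force: [-0.1, -0.4, -0.6]
width: 39.3
grasp_force: 0.0
```

View pics/s8.png

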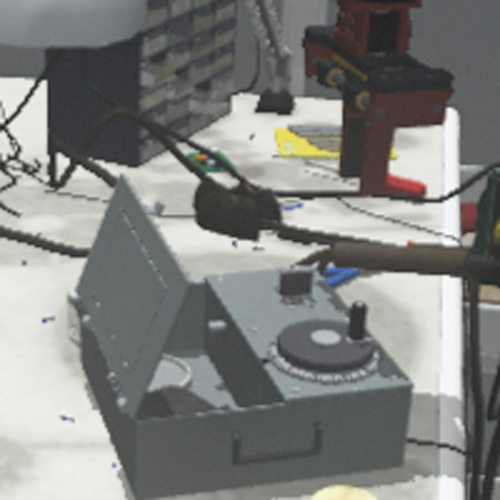

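The lid stands fully open and the gripper is clear of everything, so I'm handing the job in.

```bash
python3 -c "
from workcell import ctrl
print(ctrl.close_job())"
```

```text
the job is handed in; nothing more can be done
None
```

The strongbox is open and handed in at 53 s of the 72 s allowed: the dial was worked through the full sequence and caught at about 6 N on the spinner, the bolt was slid to its stop, the lid swung up, and the gripper never went near the things round the box.

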